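# Find the release groove of the board tester by touch and pop its lid

### The arm

A 6-joint arm with a two-finger parallel gripper is mounted at the origin on the work surface. World frame = base frame: x ahead of the robot, y to its left, z up, the work surface at z = 0. Lengths are in m, angles in rad, forces in N, time in s.
With the tool pointing down it reaches from about 0.35 to 0.775 m from the base axis. Payload 7.3 kg.
Tool frame: the origin (TCP) lies at the very end of the fingers, on their centre line; the grasp point (between the pads) lies 19 mm behind it; z points along the fingers, y is the line along which they close (so a half turn about z gives the same grasp; the last joint's range is limited). The gripper opens to 92 mm and grips with 3 to 60 N. Pads are 19 mm wide; open, the fingers measure 130 mm over their backs; the gripper's body (75 mm by 190 mm) begins 47 mm behind the grasp point.
Start: joints at [1.053, 0.342, 1.524, -0, 1.275, -0.146], TCP at [0.191, 0.489, 0.227] pointing down, gripper open.
Joint ranges: [-2.53, 2.53], [-0.77, 2.02], [0.04, 2.7], [-1, 4.14], [0.28, 2.66], [-3.11, 3.11]. Speed limits (rad/s): [2.57, 2.57, 3.14, 3.14, 3.14, 3.14].

### API

Orientations are given as a unit quaternion [w, x, y, z].
In Python, from cell import arm, eoat, sensors, optics, job, nets gives the robot as it stands. Calls block until the motion is done:
- arm.move_pose(position, orientation): joint-space move of the TCP to a pose.
- arm.line_to(position, rotation=None, velocity=0.15): straight line of the TCP; rotation=None keeps the orientation; velocity is the mean speed in m/s.
- arm.move_joints(angles): joint-space move.
- eoat.let_go() and eoat.close_gripper(): open the fingers fully, or close them until they stop; the grip force is fixed at half the most.
- arm.dwell(seconds).
- arm.solve_ik(position, orientation): joint angles nearest the present ones, or None.
- sensors.read_state(): the state.
- optics.snapshot(name): name is "scene" or "top" or "wrist"; returns a dict with "pixels" (420x560x3 uint8, blue, green, red), "intrinsics" (3x3 intrinsics, pixels), "world_to_cam" (4x4, takes a point from world to camera coordinates); the wrist camera has in their place "hand_eye" (4x4, takes a point from camera to tool coordinates, whose origin is the TCP and whose axes are the flange's). Camera axes: x right, y up, looking along -z (the intrinsics and any distortion apply to the point x, -y, -z); pixel columns grow to the right and rows downward; lengths in m; the calibration is good to about 2 mm. A picture is of the moment at which its call begins: read the wrist's pose just before it. There is no depth.
A pose or a line that the arm cannot do raises arm.PlanningError and nothing moves.
- job.sign_off(): hands the job in; it is judged then, once.
Trained networks look in the newest picture that a camera, given by its name, has taken for a name from the list of things; names that differ only in an ending like _2 or _b are one class to them, and where a whole thing is asked for, a point or a joint stands for the part that bears it (a point fixed in the world has none). Each returns a list of dicts, best first, with "confidence" (0 to 1); they miss things now and then, are a little off and sometimes report something else, mostly with a low value. They report only what shows in the picture. A call takes as long as a camera call.
- nets.recognise(camera, query): "rect" ([left, top, right, bottom] in pixels, round what is visible of it).
- nets.silhouettes(camera, query): "mask" (420x560 bool, what is visible of it) and "rect" ([left, top, right, bottom] in pixels, round what is visible of it).
The state is a dict: "time_s": time; "q": joint angles; "qvel": joint speeds; "tau": joint torques, N m; "ee_pos": TCP position; "tool_rot": TCP orientation; "force": force on the tool from outside, world axes, zero at the start; "ft_torque": the same for the moment, N m; "grip_width": finger opening in m; "grasp_force": force on a finger pad.
Only numpy, scipy, OpenCV 4.12 (cv2) and the standard library are available. Lean on these libraries where they do the work, as an engineer would, in place of code of your own. Each camera call takes 0.05 s, during which the arm holds its last target. There are 200 camera calls.

### The job

The test is finished: open the clamshell board tester. Run a fingertip lightly along the top of the black latch bar at its front until it drops into the release groove, and press the key inside the groove down until the lid springs up. Let go of the key, leave the lid standing up on its springs, and do not disturb the things lying around.

Things in the scene. Friction and masses are not known exactly. Their poses are not given: they have to be found in the camera images.
- fixture: clamshell circuit-board tester, fixed to the bench: grey base 260 (x) x 380 (y) mm with a clear-windowed lid. Origin at the centre of its underside, on the bench; its +x points to the back (hinge side), +y to its left, z up; the front (-x) side looks to the robot. Along the front stand two aluminium shoulders (90 mm long, tops 88 mm above the bench) and, over 200 mm between them, the black latch bar
- bar_mid (a point): midpoint of the exposed black latch bar on its flat top, 86 mm above the bench, midway across its 35 mm width (x). One release groove, 44 mm long, 10 mm deep, is cut down from the top across the bar's whole width (open to front and back). Where along the bar is not reported: its centre lies anywhere within 45 mm of this midpoint, to the left or right. Its floor is the release key, also black
- bar_left (a point): left (+y) end of the exposed bar, on its top, midway across its width, against the left shoulder, which stands 2 mm higher. At least 33 mm of plain bar remains between each end and the groove. The bar is clamped and rigid. The lid starts 6 mm behind the bar's rear edge and its top lies 6 mm lower than the bar's
- bar_right (a point): right (-y) end of the exposed bar, on its top, midway across its width, against the right shoulder; 200 mm from bar_left
- release (a joint): the release key (floor of the groove, 42 x 34 mm), in m: 0 at rest (top 10 mm below the bar's top), grows as it is pressed straight down to its stop at 0.008. Sprung: about 2 N to start, 4.5 N at the stop, and a little friction; it comes back by itself. It lets the lid go at about 0.005
- lid (a joint): angle of the lid in rad: 0 shut, grows as it opens about its hinge at the back. Once let go it rises by itself in about a second to its stop at 0.32 rad and stays there; its front edge then stands about 65 mm higher than when shut, and about 10 mm farther back. While latched it cannot be opened
- jar: clear screw jar with a blue cap, 48 mm across, 60 mm tall, loose; origin at the centre of its underside
- driver: red-handled screwdriver, 150 mm, lying loose; origin midway along it, on the bench; its handle (25 mm thick) lies to its -x
- board1: loose round circuit board, 60 mm across, 14 mm tall with its parts; origin at the centre of its underside
- board2: another loose round circuit board, as board1
- spool: loose metal solder spool standing on end, 54 mm across, 46 mm tall; origin at the centre of its underside
- flux: white flux bottle with a red cap, 36 mm across, 85 mm tall, loose; origin at the centre of its underside
- meter: yellow multimeter lying on its back, 140 x 70 x 42 mm, loose; origin at the centre of its underside

How it is judged:
By the outcome, as a careful person would: the job done as asked, in the order asked, and still so for the second after the job is handed in, with the robot touching nothing.
It also fails if it takes over 61 s, if anything falls off the work surface, if the arm or the gripper's body presses on something with over 40 N, if the wrist force passes 120 N, or if a joint passes its speed limit or range.

## Working session

There is one attempt and no reset: what is moved stays moved. The work goes in short steps, each a Python script; the robot and the scene stay as the last script left them, time stands still between calls to the robot, and variables do not carry over. Pictures are saved under pics/ and viewed, at most 10 in all, crops included, and the job is handed in when it is done.

```bash
mkdir -p pics; ls
python3 - <<'E'
from cell import *
import cv2,numpy as np
for c in ["scene","top"]:
    s=optics.snapshot(c); cv2.imwrite(f"pics/{c}0.png",s["pixels"])
    np.savez(f"{c}.npz",K=s["intrinsics"],T=s["world_to_cam"]); print([k for k in s],s["intrinsics"],s["world_to_cam"])
    for q in ["fixture","bar_mid","bar_left","bar_right","release","lid"]:
        try: print(c,q,[(np.round(d["rect"]),round(d["confidence"],2)) for d in nets.recognise(c,q)][:3])
        except Exception as e: print(q,e)
print(sensors.read_state())
E
```

```text
pics
['pixels', 'intrinsics', 'world_to_cam'] [[424.75798038   0.         281.94285254]
 [  0.         424.75798038 208.54375021]
 [  0.           0.           1.        ]] [[ 0.01777636  0.99984105  0.00136997  0.0331881 ]
 [-0.84976516  0.01438609  0.52696509  0.4681465 ]
 [ 0.52686162 -0.01053168  0.84988582 -1.34466439]
 [ 0.          0.          0.          1.        ]]
scene fixture [(array([187., 185., 368., 320.]), 0.95)]
scene bar_mid [(array([182., 187., 371., 323.]), 0.7)]
scene bar_left [(array([184., 187., 369., 324.]), 0.64)]
scene bar_right [(array([186., 191., 370., 324.]), 0.8), (array([244., 173., 299., 184.]), 0.58)]
scene release [(array([270., 197., 288., 211.]), 0.52), (array([243., 171., 302., 187.]), 0.2)]
scene lid [(array([186., 204., 370., 306.]), 0.73), (array([346., 180., 368., 199.]), 0.32)]
['pixels', 'intrinsics', 'world_to_cam'] [[489.64999198   0.         278.4258304 ]
 [  0.         489.64999198 205.54134204]
 [  0.           0.           1.        ]] [[ 0.06686557 -0.99774181 -0.00634588 -0.07144965]
 [ 0.97606643  0.06409121  0.20781395 -0.5848552
[... 445 characters left out ...]
6., 354., 211.]), 0.61)]
{'time_s': 0.7, 'q': array([ 1.05303824e+00,  3.41977712e-01,  1.52410182e+00, -2.77479729e-05,
        1.27538701e+00, -1.46014168e-01]), 'qvel': array([ 0.00053971,  0.00132751,  0.00132394, -0.00112772, -0.00068383,
        0.00120548]), 'tau': array([ 1.46730879e-03, -4.31016898e+01, -2.44448447e+01,  7.21677602e-02,
        4.81972704e-02, -3.12087218e-05]), 'ee_pos': array([0.19070599, 0.48916064, 0.22675145]), 'tool_rot': array([3.30935677e-05, 1.84799574e-01, 9.82776228e-01, 5.52881824e-05]), 'force': array([0.27037533, 0.13102643, 0.13061239]), 'ft_torque': array([-0.01367367,  0.02781141,  0.02442055]), 'grasp_force': 0.0, 'grip_width': 0.09199091874937611}
```

Run:
```python
import cv2,numpy as np
a=cv2.imread("pics/top0.png")
cv2.imwrite("pics/top0c.png",cv2.resize(a[100:250,190:390],None,fx=4,fy=4,interpolation=cv2.INTER_CUBIC))
```

```text
(no output)
```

View pics/scene0.png

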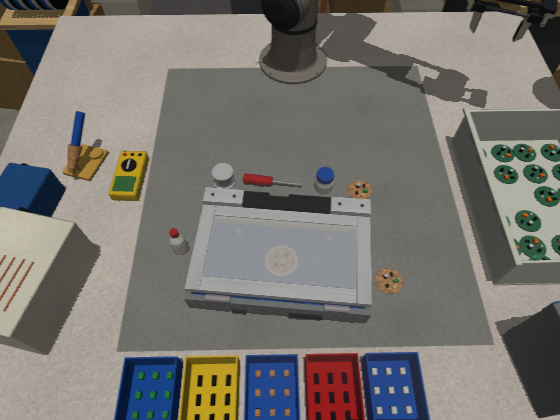

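View pics/top0c.png

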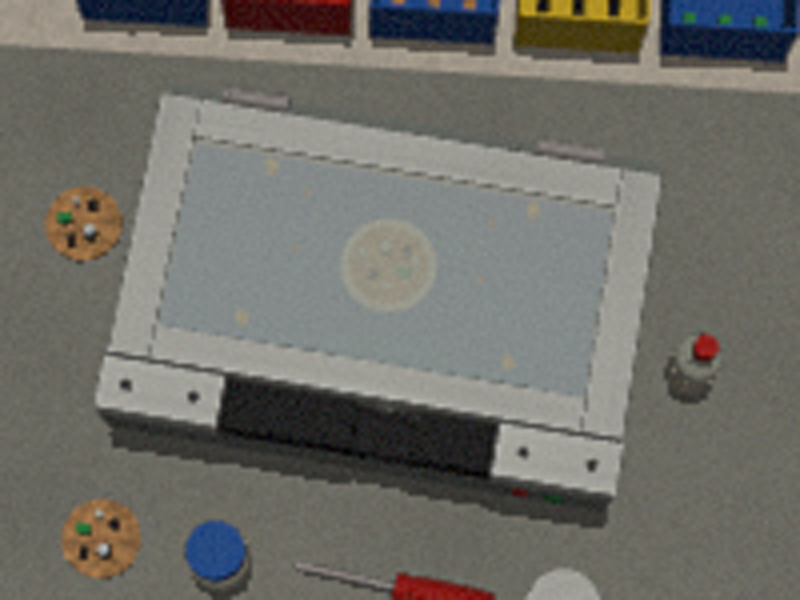

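The scene image shows the fixture with the black bar at about x 243–330, row 200, and the jar, driver, spool and a board in front. The top crop shows the bar between (222,400) and (495,450), with a faint groove edge at x≈357. Next I'll compute a rough pose and look from the wrist.

```bash
cat > h.py <<'E'
from cell import *
import cv2,numpy as np
from scipy.spatial.transform import Rotation as R
def ray(K,T,uv,z):
    T=np.asarray(T);C=np.linalg.inv(T)
    d=C[:3,:3]@np.array([(uv[0]-K[0,2])/K[0,0],-(uv[1]-K[1,2])/K[1,1],-1.]);o=C[:3,3]
    return o+d*(z-o[2])/d[2]
def quat(yaw,tilt):
    # tool z leans so the body is towards the robot; tool y along the bar
    z=np.array([np.sin(tilt),0,-np.cos(tilt)]); y=np.array([0,-1.,0]); x=np.cross(y,z)
    M=R.from_euler('z',yaw).as_matrix()@np.c_[x,y,z]
    q=R.from_matrix(M).as_quat(); return q[[3,0,1,2]],M
E
python3 - <<'E'
from h import *
t=np.load("top.npz")
f=lambda u,v,z:ray(t["K"],t["T"],(190+u/4-.4,100+v/4-.4),z)
P={n:f(*a) for n,a in dict(lr=(228,377,.086),lf=(219,430,.086),rr=(498,422,.086),sl_f=(97,406,.088),sr_f=(612,495,.088),sl_r=(107,354,.088),sr_r=(622,438,.088)).items()}
for n,p in P.items(): print(n,p.round(4))
d=P["sl_r"]-P["sr_r"]; yaw=np.arctan2(-d[0],d[1]); print("yaw",yaw, np.linalg.norm(d))
d=P["lr"]-P["rr"];print(np.arctan2(-d[0],d[1]), np.linalg.norm(d))
mid=(P["sl_r"]+P["sr_r"]+P["sl_f"]+P["sr_f"])/4; print("mid",mid)
for tilt in (0,.35):
  q,M=quat(yaw,tilt)
  for y in(.1,0,-.1): print(tilt,y,arm.solve_ik(mid+R.from_euler('z',yaw).apply([0,y,0.01]),q))
q,M=quat(yaw,0)
p=mid+R.from_euler('z',yaw).apply([-.0,-.02,.16])
print(p,arm.solve_ik(p,q))
E
```

```text
lr [0.6115 0.061  0.086 ]
lf [0.5721 0.0643 0.086 ]
rr [ 0.5911 -0.1352  0.086 ]
sl_f [0.5835 0.1531 0.088 ]
sr_f [ 0.5429 -0.2187  0.088 ]
sl_r [0.6223 0.1495 0.088 ]
sr_r [ 0.5847 -0.2242  0.088 ]
yaw -0.10023153815195628 0.37560620104201453
-0.10369977079445619 0.19725045258761442
mid [ 0.5833771  -0.03507595  0.088     ]
0 0.1 [-2.02092275e-02  5.94577182e-01  1.48703923e+00 -4.44089210e-16
  1.05997624e+00  1.65081864e+00]
0 0 [-1.91154145e-01  5.74692511e-01  1.52505753e+00 -4.44089210e-16
  1.04184261e+00  1.47987372e+00]
0 -0.1 [-3.60622777e-01  5.81894262e-01  1.51132283e+00 -4.44089210e-16
  1.04837556e+00  1.31040509e+00]
0.35 0.1 [-0.00219474  0.45875347  1.81148515 -0.06714353  0.52387816  1.72108454]
0.35 0 [-0.21222204  0.4366296   1.85240728  0.07916073  0.50590351  1.3962651 ]
0.35 -0.1 [-0.41950673  0.44468892  1.83755574  0.21246545  0.53564939  1.08627388]
[ 0.58137582 -0.05497557  0.248     ] [-2.25485727e-01  4.37225831e-01  1.31820852e+00 -4.44089210e-16
  1.38615830e+00  1.44554214e+00]
```

Run:
```python
from h import *
q,M=quat(-.102,0)
eoat.close_gripper()
arm.move_pose([.575,-.045,.27],q)
st=sensors.read_state(); s=optics.snapshot("wrist")
r=st["tool_rot"]; W=np.eye(4); W[:3,:3]=R.from_quat(np.r_[r[1:],r[0]]).as_matrix(); W[:3,3]=st["ee_pos"]
T=np.linalg.inv(W@s["hand_eye"]); np.savez("wrist.npz",K=s["intrinsics"],T=T)
cv2.imwrite("pics/w0.png",s["pixels"]); print(st["time_s"],st["ee_pos"],st["force"],st["grip_width"],[k for k in s])
for n in["release","bar_mid"]: print(nets.recognise("wrist",n))
```

```text
4.4917 [ 0.57496074 -0.04411209  0.26999831] [-0.0542912   0.36323343  0.56965294] 0.00037962491659449617 ['pixels', 'intrinsics', 'hand_eye']
[{'rect': [269.5, 170.2, 315.6, 205.1], 'confidence': 0.73}, {'rect': [60.1, 3.5, 482.5, 207.9], 'confidence': 0.5}]
[{'rect': [59.3, 0.0, 480.2, 208.2], 'confidence': 0.97}]
```

View pics/w0.png

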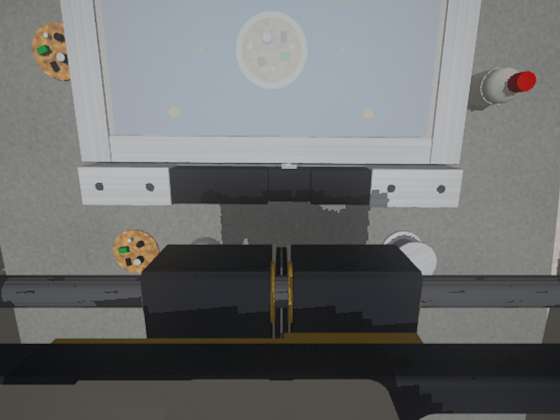

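The wrist view shows the bar from x≈171 to 371 (rows 167–203), level in the image. The groove spans x≈268–311, slightly right of the middle, and the silver lid latch tab is at (289,165).

Run:
```python
from h import *
w=np.load("wrist.npz"); f=lambda u,v,z:ray(w["K"],w["T"],(u,v),z)
im=cv2.imread("pics/w0.png")
g=cv2.cvtColor(im,6).astype(float)
print(g[172:192,255:325].mean(0).round().astype(int))
print("ends",g[175:192,160:182].mean(0).round().astype(int),g[175:192,360:382].mean(0).round().astype(int))
print("col",g[155:212,200:250].mean(1).round().astype(int))
for n,a in dict(ml=(170.5,185,.086),mr=(370.5,185,.086),gl=(268,185,.086),gr=(311,185,.086),re=(270,167,.086),fr=(270,200,.086)).items(): print(n,f(*a).round(4))
C=w["T"]; tcp=np.array([.57496,-.0441,.27,1]); c=C@tcp; K=w["K"]; print("tcp px",K[0,0]*c[0]/-c[2]+K[0,2],K[1,1]*c[1]/c[2]+K[1,2],c)
cv2.imwrite("pics/w0c.png",cv2.resize(im[155:300,160:380],None,fx=3.6,fy=3.6,interpolation=cv2.INTER_CUBIC)*1)
a=cv2.convertScaleAbs(cv2.resize(im[150:310,160:380],None,fx=3.6,fy=3.6,interpolation=cv2.INTER_CUBIC),alpha=2.2);cv2.imwrite("pics/w0c.png",a)
```

```text
[53 53 53 53 53 53 52 52 52 52 52 53 47 43 50 52 52 52 52 52 52 52 52 52
 52 52 52 52 52 51 52 52 52 51 52 52 52 53 53 52 52 52 52 52 52 52 52 51
 52 51 51 51 51 52 48 42 46 50 52 52 52 52 52 52 52 52 52 52 52 52]
ends [181 182 181 181 181 181 181 182 176 145  87  60  61  62  62  62  61  61
  61  61  61  60] [ 56  55  56  56  56  57  56  57  57  54  76 139 171 175 175 175 175 175
 174 180 184 184]
col [182 182 182 180 180 182 183 155  80 119 120  63  50  51  55  60  59  58
  58  58  57  57  56  56  56  55  55  54  54  53  53  52  52  52  51  50
  49  48  47  46  45  44  41  40  40  39  39  37  52  84 102 100 101 101
 101 100 100]
ml [0.5927 0.0659 0.086 ]
mr [ 0.5726 -0.1332  0.086 ]
gl [ 0.5829 -0.0312  0.086 ]
gr [ 0.5786 -0.074   0.086 ]
re [ 0.6006 -0.0351  0.086 ]
fr [ 0.5674 -0.0315  0.086 ]
tcp px 281.835086313428 263.55586697293325 [ 4.02167395e-04 -2.47681766e-02 -1.70061167e-01  1.00000000e+00]
```

View pics/w0c.png

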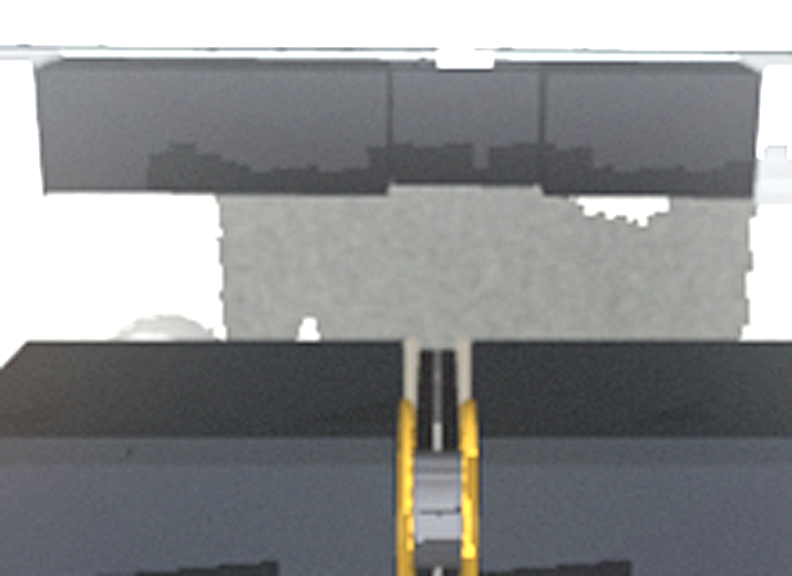

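The enhanced crop shows the groove walls at x≈388 and 543 (crop), which is about 268 and 311 in the full picture. It doesn't show how wide the closed tips are, so I'll check that in the scene camera.

Run:
```python
from h import *
s=optics.snapshot("scene"); T=s["world_to_cam"];K=s["intrinsics"]
st=sensors.read_state();c=T@np.r_[st["ee_pos"],1];u=K[0,0]*c[0]/-c[2]+K[0,2];v=-K[1,1]*c[1]/-c[2]+K[1,2];print(u,v,c[2])
a=s["pixels"][int(v)-70:int(v)+30,int(u)-60:int(u)+60]
print(int(u)-60,int(v)-70)
cv2.imwrite("pics/s1.png",cv2.convertScaleAbs(cv2.resize(a,None,fx=6,fy=6,interpolation=cv2.INTER_CUBIC),alpha=1.8))
```

```text
281.64239945049803 145.13609366391907 -0.8117583973014257
221 75
```

View pics/s1.png

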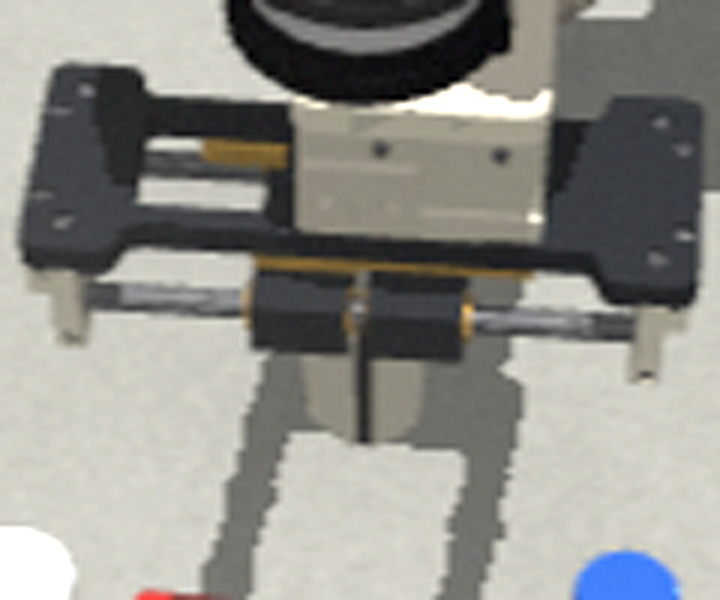

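The closed fingers taper to a narrow rounded tip, at most 38 mm wide, so they will fit the 44 mm groove. I'll tilt the body towards the robot to stay clear of the rising lid, and feel for the bar top left of the groove.

```bash
cat >> h.py <<'E'
YAW=-.1015; MID=np.array([.583,-.034,0]); Q,_=quat(YAW,.35)
def P(y,z,x=.001): return MID+R.from_euler('z',YAW).apply([x,y,0])+[0,0,z]
def F(n=4):
    a=[]
    for _ in range(n): a.append(sensors.read_state()["force"]); arm.dwell(.02)
    return np.mean(a,0)
E
python3 - <<'E'
from h import *
arm.move_pose(P(.032,.13),Q); arm.line_to(P(.032,.096)); arm.dwell(.2)
b=F(8); np.save("base.npy",b); print(b,sensors.read_state()["time_s"],sensors.read_state()["ee_pos"]-P(.032,.096))
z=.096
while z>.080:
    z-=.0005; arm.line_to(P(.032,z),velocity=.02); f=F(2)-b
    if f[2]>.5: print(round(z,4),f.round(2))
    if f[2]>1.5: break
print(z,sensors.read_state()["time_s"],sensors.read_state()["ee_pos"]-P(.032,z))
E
```

```text
[-0.2741219  -0.27372263  0.21110206] 6.2167 [ 4.44993413e-04 -6.36824514e-05  8.20514087e-04]
0.094 [0.15 0.84 0.68]
0.089 [-1.    0.6   3.84]
0.089 10.1833 [ 1.48305015e-04 -1.25860091e-05  2.56386766e-04]
```

Run:
```python
from h import *
b=np.load("base.npy"); z=.089; y=.032; low=0
while y>-.05:
    y-=.003; arm.line_to(P(y,z),velocity=.03); f=F(2)-b
    a=sensors.read_state()["ee_pos"]
    print(round(y,4),round(z,5),f.round(2),round(a[2],4))
    if f[2]<1.3:
        z-=.0005; low+=1
    else:
        low=0
        if f[2]>4.5: z+=.0002
    if abs(f[2])>12 or np.hypot(*f[:2])>10: print("stop");break
    if low>=3: print("dropping");break
print(y,z,sensors.read_state()["time_s"])
```

```text
0.029 0.089 [0.32 1.84 3.91] 0.0892
0.026 0.089 [0.53 2.13 4.72] 0.0892
0.023 0.0892 [0.43 1.74 3.54] 0.0892
0.02 0.0892 [0.53 1.19 4.02] 0.0892
0.017 0.0892 [-0.21  2.11  3.69] 0.0892
0.014 0.0892 [0.56 1.9  3.84] 0.0892
0.011 0.0892 [0.02 2.36 4.61] 0.0892
0.008 0.0894 [0.54 1.27 2.85] 0.0893
0.005 0.0894 [0.09 1.45 2.47] 0.0892
0.002 0.0894 [0.52 1.03 1.53] 0.0892
-0.001 0.0894 [0.42 0.47 0.19] 0.0891
-0.004 0.0889 [ 0.53  0.02 -0.11] 0.0888
-0.007 0.0884 [ 0.66  0.55 -0.42] 0.0884
dropping
-0.006999999999999993 0.0879 13.8667
```

Contact was lost at y≈+0.001, matching the groove edge seen in the image. I'll go to the groove centre, follow the drop down and press the key.

Run:
```python
from h import *
b=np.load("base.npy"); y=-.0187
arm.line_to(P(y,.0875),velocity=.03); print(F(2)-b)
z=.0875
while z>.0722:
    z-=.001; arm.line_to(P(y,z),velocity=.03); f=F(2)-b
    print(round(z,4),f.round(2),round(sensors.read_state()["ee_pos"][2],4))
    if f[2]>12 or np.hypot(*f[:2])>8: print("stop");break
s=optics.snapshot("scene"); cv2.imwrite("pics/s2.png",s["pixels"]); print(sensors.read_state()["time_s"])
```

```text
[ 0.4237894   0.78306834 -0.16766268]
0.0865 [-0.29  0.41 -0.21] 0.0864
0.0855 [0.05 0.31 0.45] 0.0854
0.0845 [ 0.37  0.11 -0.78] 0.0845
0.0835 [0.52 0.04 0.05] 0.0834
0.0825 [ 0.89  0.68 -0.1 ] 0.0824
0.0815 [ 0.34  1.19 -0.6 ] 0.0814
0.0805 [0.4  0.88 0.34] 0.0804
0.0795 [0.84 0.01 0.45] 0.0796
0.0785 [-0.38  0.2   2.92] 0.0788
0.0775 [-0.25  0.18  4.07] 0.0777
0.0765 [-0.09  0.79  3.85] 0.0766
0.0755 [ 0.17 -0.22  4.05] 0.0756
0.0745 [0.72 0.19 4.52] 0.0746
0.0735 [0.69 0.51 3.1 ] 0.0735
0.0725 [1.04 0.09 3.23] 0.0725
0.0715 [ 1.18 -0.06  3.5 ] 0.0715
19.025
```

View pics/s2.png

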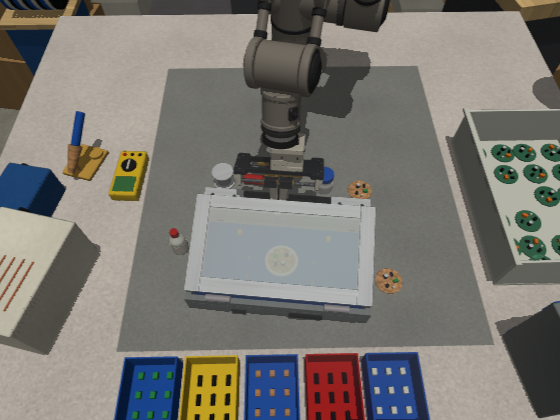

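The lid's front edge has lifted: it is now wider, at x 193–376, and the latch let go at about 5 mm. Everything else is still in place. I'll withdraw along the tilted tool axis and check.

Run:
```python
from h import *
z=.0715;d=lambda s:P(-.0187,z)+R.from_euler('z',YAW).apply([-np.sin(.35)*s,0,np.cos(.35)*s])
arm.line_to(d(.03),velocity=.05); arm.line_to(d(.15),velocity=.12)
arm.line_to(d(.15)+[-.05,0,.05],velocity=.12); arm.dwell(1)
print(sensors.read_state()["time_s"],F()-np.load("base.npy"))
s=optics.snapshot("scene")["pixels"];t=optics.snapshot("top")["pixels"]
cv2.imwrite("pics/f.png",np.hstack([cv2.resize(s[120:330,120:430],(400,271)),cv2.resize(t[90:300,180:490],(400,271))]))
```

```text
22.6667 [ 0.58972394  0.38285438 -0.10105264]
```

View pics/f.png

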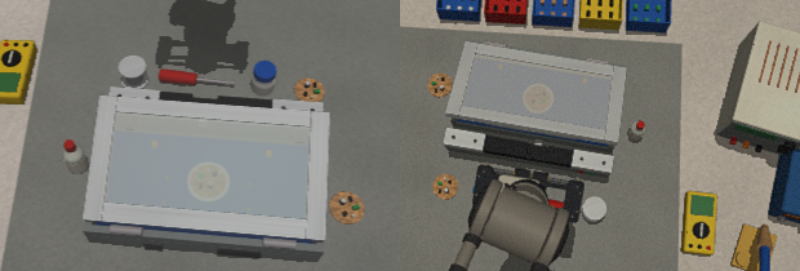

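The lid stands open with its front edge raised and set back from the bar in both views. The jar, driver, boards, spool, flux and meter are where they started, and the arm is clear.

```bash
python3 -c "
from cell import *
print(job.sign_off())"
```

```text
the job is handed in; nothing more can be done
None
```

The tester is open: the fingertip slid along the bar into the groove and pressed the key, and the lid sprang up and stayed up; key let go, nothing around it visibly moved, and the job was handed in at about 23 s.

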